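# Show a finished popper under the magnifier

## Robot

A 6-joint arm with a two-finger parallel gripper is mounted at the origin on the work surface. World frame = base frame: x ahead of the robot, y to its left, z up, the work surface at z = 0. Lengths are in m, angles in degrees, forces in N, time in s.
With the tool pointing down it reaches from about 0.25 to 0.725 m from the base axis. Payload 9.7 kg.
Tool frame: the origin (TCP) lies midway between the tips of the shut fingers; the grasp point (between the pads) lies 19 mm behind it; z points along the fingers, y is the line along which they close (so a half turn about z gives the same grasp; the last joint's range is limited). The gripper opens to 85 mm and grips with 20 to 120 N. Pads are 22 mm wide; open, the fingers measure 114 mm over their backs; the gripper's body (76 mm by 85 mm) begins 54 mm behind the grasp point. The pads swing forward as they close: fully open they stand 13 mm farther back than shut.
Start: joints at [72.708, 4.979, 10.078, 95.1, 0, 90], TCP at [0.163, 0.525, 0.231] pointing down, gripper open.
Joint ranges: [-179.16, 179.16], [-48.56, 103.87], [-65.8, 70.77], [-126.05, 130.52], [-82.76, 87.17], [-180, 180]. Speed limits (degrees/s): [127.2, 127.2, 147.25, 180, 180, 180].

## Interface

Orientations are given as [roll, pitch, yaw] about the fixed x, y, z axes, in that order (R = Rz(yaw) Ry(pitch) Rx(roll)).
In Python, from workcell import * gives the robot as it stands.
- The arm moves only by the tool servo_tool, never from a script. Its argument "moves" is a list of rows, each a list of 4 numbers: the shift along the world's x, y, z in fractions of the full range, 1 being 75 cm, then the turn about the world's z in normalised numbers (1 is 4 rad). A call has 1 to 20 rows; each row is the pose to reach, as a shift and turn from the pose commanded when the call began; what a row does not reach only later rows make up. A row lasts 1/12 s, in which the tool goes at most 41.7 mm and 7.16 degrees, less where a joint would pass 70% of its speed; a pose out of reach is approached as far as the arm can. A shift or turn number past 1, either way, is cut back to 1. A call with a gripper value outside its range is refused whole. "claw" is the closure, from 0 (fully open) to 1 (shut), set as the call begins (left out, the last holds). The fingers move at their own pace and stop on an object; "force" is the grip in N (left out, the last holds). Time passes only in rows, so rows that repeat a pose let the fingers close. It gives the time, the measured TCP pose, the force, the opening and the grip force at its end, in the units of the state.
- get_obs(): the state, without advancing time (a new reading comes with each control period).
- camera(name): name is "side" or "top"; returns the picture (384x512x3 uint8, red, green, blue); there is no depth.
- get_calibration(name): a dict with "fx", "fy", "cx", "cy" (pixels), "k1" (the pictures are not rectified: a ray, as slopes to the right and down, at radius r is drawn at 1 + k1 r^2 times it, then the intrinsics apply), "rvec" (rotation vector, rad) and "tvec" (3), from world to camera coordinates, as OpenCV has them. Camera axes: x right, y down, z forward; pixel columns grow to the right and rows downward; lengths in m; the calibration is good to about 2 mm. A picture is of the moment at which its call begins. get_calibration takes no time and is no camera call.
- job_done(): hands the job in; it is judged then, once.
The state is a dict: "time": time; "q": joint angles; "qd": joint speeds; "joint_efforts": joint torques, N m; "ee_pos": TCP position; "tcp_rot": TCP orientation; "wrist_force": force on the tool from outside, world axes, zero at the start; "torque": the same for the moment, N m; "opening": finger opening in m; "grasp_force": force on a finger pad.
Only numpy, scipy, OpenCV 4.12 (cv2) and the standard library are available. Lean on these libraries where they do the work, as an engineer would, in place of code of your own. Each camera call takes 0.05 s, during which the arm holds its last target. There are 200 camera calls.

## Task

At the fly-tying stand, first shut the lid of the clear fly case, then pick up the rectangular magnifier by its handle, carry it over the spool rack without touching the rack, and hold it level about 15 mm above the closed lid, lens centred over the cork popper and its long sides parallel to the case's long sides. Finish while still holding it there, hovering still and touching neither lid nor case; leave the varnish jar and the bead box where they are.

Things in the scene. Friction and masses are not known exactly. Their poses are not given: they have to be found in the camera images.
- case: Clear plastic fly case, white foam floor, fixed to the table: 100 (its x) x 150 (its y, the long sides) x 34 mm high to the rim, 38 mm to the top of the closed lid. Origin: centre of its underside, on the table. Hinge on its +x long side, away from the robot. It stands left or right of the spool rack; the magnifier lies on the other side.
- case_lid (a joint): Hinge of the clear lid with grey edges (a flat plate 100 x 150 x 4 mm, no handle): 0 = shut flat on the rim, grows as it opens; it starts part open at 0.75 to 1.25 rad, leaning over the case. Friction holds it wherever it is left (about 0.5 N at the free edge moves it); it shuts by pushing down on its outer face.
- case_hinge (a point): Middle of the hinge line, at rim height (34 mm), case x = +50 mm; the hinge line runs along the case's y.
- lid_edge (a point): Middle of the lid's free edge, on its outer (top) face, 100 mm from the hinge.
- popper: Cork-bodied fly with a steel hook, the only large fly in the case (the far row holds tiny hooks with brass beads): body 28 mm long, 15 mm thick, hook reaching 30 mm from its middle, roughly along the case's long side, fixed in the foam, all below the rim. Origin: under the middle of the cork body, on the foam, 9 mm above the table; its y runs along the body.
- magnifier: Hand magnifier lying flat, about 120 g: rectangular aluminium frame 100 (x) x 64 (y) x 14 mm high with a clear lens, and a dark wooden handle 18 mm wide, 20 mm high, from x = -50 to -160 mm, underside level with the frame's. Origin: centre of the lens frame, on its underside; z up, x points from handle to lens along the long sides. Best gripped across the handle near x = -80 mm.
- rack: Wooden rack of seven pairs of stacked thread spools, fixed, 300 (x) x 50 (y) mm, 100 mm high, standing between case and magnifier. Origin: centre of its underside, on the table. It must not be touched.
- vise: Fly-tying vise, fixed, beyond the rack, an obstacle not used here: base plate 110 x 110 mm, stem and a head 200 mm high that reaches 80 mm to -y and 65 mm to +y. Origin: centre of its underside, on the table.
- varnish: Varnish jar, diameter 36 mm, height 65 mm, beyond the work. Origin: centre of its underside. Leave alone.
- bead_box: Shut clear bead box 50 x 70 x 22 mm, beyond the work. Origin: centre of its underside. Leave alone.
Mind the look-alikes: they are no part of the job. Of the things that look like the magnifier, take the one that is farthest from the robot's base at the start. Leave any turquoise look-alike of the case alone.

How it is judged (in metres and radians):
On the way, in this order (a step that is already met when the one before it is completed fails the run):
1. the case lid is shut (value of joint case_lid below 0.05 rad), for 0.2 s.
2. the magnifier passes above the spool rack (y of magnifier in the frame of rack between -0.05 and 0.05 m and x of magnifier in the frame of rack between -0.17 and 0.17 m and height (world z) of magnifier above 0.1 m).
At the end, for the whole second after the job is handed in: Lid shut (under 0.05 rad); fingers hold the magnifier still, underside 5 to 30 mm above the lid's top, not touching lid or case, lens centre within 15 mm of the popper's middle seen from above, level within 0.12 rad, right side up, long sides within 0.15 rad of the case's (handle either way) (value of joint case_lid below 0.05 rad and horizontal distance between magnifier and popper below 0.015 m and height (world z) of magnifier between 0.043 and 0.068 m and angle between magnifier's own z axis and vertical below 0.12 rad and angle between the x axis of magnifier and the y axis of case, either way round below 0.15 rad and contact force between magnifier and case below 0.05 N and contact force between the fingers and magnifier above 1 N and linear speed of magnifier below 0.02 m/s and angular speed of magnifier below 0.1 rad/s); the arm keeps its last pose, push and grip.
It fails at once if the spool rack is touched (contact force between rack and anything else above 1 N).
It fails at once if the varnish is moved more than 20 mm (distance of varnish from where it was at the start of the episode above 0.02 m).
It fails at once if the bead box is moved more than 20 mm (distance of bead_box from where it was at the start of the episode above 0.02 m).
It also fails if it takes over 62 s, if anything falls off the work surface, if the arm or the gripper's body presses on something with over 40 N, if the wrist force passes 120 N, or if a joint passes its speed limit or range.

## Working session

There is one attempt and no reset: what is moved stays moved. The work goes in short steps, Python scripts to look and compute and a tool call to move; the robot and the scene stay as the last step left them, time stands still between calls to the robot, and variables do not carry over. Pictures are saved under pics/ and viewed, at most 10 in all, crops included, and the job is handed in when it is done.

Besides the shell and the picture viewer there is one more tool, called after "Request:" as a command line: name --pt "numbers of a row" for each row, then --argument value for the rest. servo_tool: Moves the arm, as the interface text tells. Its arguments: {"type":"object","properties":{"moves":{"type":"array","items":{"type":"array","items":{"type":"number"}}},"claw":{"type":"number"},"force":{"type":"number"}},"required":["moves"]}

```bash
mkdir -p pics; ls
cat > h.py <<'E'
from workcell import *
import numpy as np, cv2
def cal(n):
    c=get_calibration(n);R=cv2.Rodrigues(np.array(c["rvec"],float))[0];t=np.array(c["tvec"],float).ravel()
    K=np.array([[c["fx"],0,c["cx"]],[0,c["fy"],c["cy"]],[0,0,1.]]);return K,np.array([c["k1"],0,0,0,0.]),R,t
def rays(n,px):
    K,d,R,t=cal(n);u=cv2.undistortPoints(np.array(px,float).reshape(-1,1,2),K,d).reshape(-1,2)
    return -R.T@t,np.c_[u,np.ones(len(u))]@R
def onz(n,px,z):
    o,d=rays(n,px);return o+d*((z-o[2])/d[:,2])[:,None]
def proj(n,P):
    K,d,R,t=cal(n);return cv2.projectPoints(np.array(P,float).reshape(-1,1,3),cv2.Rodrigues(R)[0],t,K,d)[0].reshape(-1,2)
def tri(p1,n1,p2,n2):
    o1,d1=rays(n1,[p1]);o2,d2=rays(n2,[p2]);d1=d1[0];d2=d2[0]
    s=np.linalg.lstsq(np.c_[d1,-d2],o2-o1,rcond=None)[0];a=o1+s[0]*d1;b=o2+s[1]*d2
    return (a+b)/2,np.linalg.norm(a-b)
def snap(n,f):
    im=cv2.cvtColor(camera(n),cv2.COLOR_RGB2BGR);cv2.imwrite(f,im);return im
E
python3 - <<'E'
from h import *
a=snap("top","pics/top0.png");b=snap("side","pics/side0.png")
for n,i in(("top",a),("side",b)):
    cv2.imwrite(f"pics/{n}0b.png",cv2.resize(i,(800,600),interpolation=cv2.INTER_CUBIC)); print(n,rays(n,[[256,192]]),get_calibration(n)["k1"])
E
```

```text
pics
top (array([ 0.34532633, -0.00461195,  1.22029831]), array([[ 0.15369997,  0.0094114 , -0.98820844]])) -0.00696892896030173
side (array([ 0.03832019, -0.73103604,  0.75643529]), array([[ 0.42641739,  0.6511213 , -0.62792885]])) -0.14532264537235917
```

View pics/top0b.png

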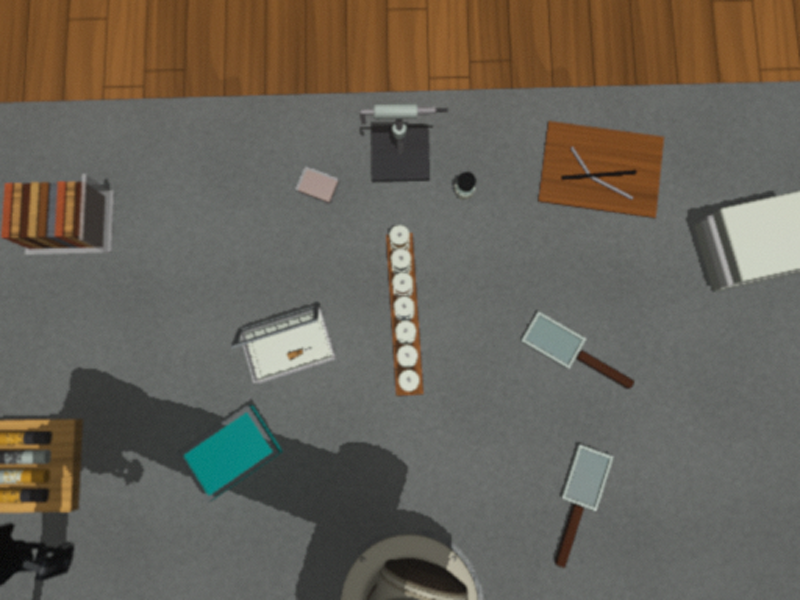

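View pics/side0b.png

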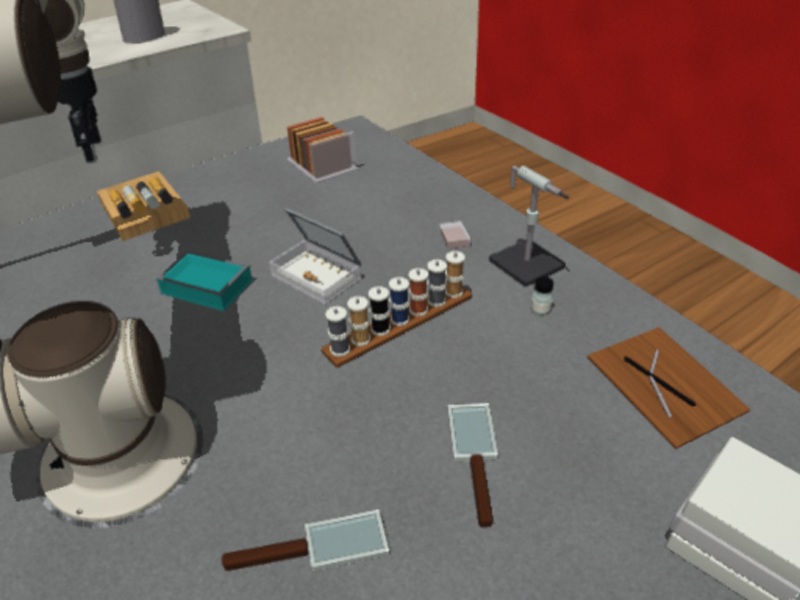

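Top view (800×600 scale): the clear case is at (288,345) with its cork popper at (297,353) and the rack at (405,310). Candidates for the magnifier are A, lens (553,340) and handle (605,370), and B, lens (587,475) and handle (568,535). B is nearer the base, so A is the one to take. The turquoise case at (232,450) is a look-alike to leave alone.

Run:
```python
from h import *
im=cv2.imread("pics/top0.png"); s=0.64
hsv=cv2.cvtColor(im,cv2.COLOR_BGR2HSV)
def win(m,x0,y0,x1,y1):
    o=np.zeros_like(m);x0,y0,x1,y1=[int(v*s) for v in(x0,y0,x1,y1)];o[y0:y1,x0:x1]=m[y0:y1,x0:x1];return o
def big(m):
    c=cv2.findContours(m,cv2.RETR_EXTERNAL,cv2.CHAIN_APPROX_NONE)[0];return max(c,key=cv2.contourArea)
# magnifier A frame
fr=((hsv[...,2]>125)*255).astype(np.uint8)
c=big(win(fr,510,300,600,380));r=cv2.minAreaRect(c);bx=cv2.boxPoints(r);W=onz("top",bx,.014)
print("frame",r,W.round(4).tolist(),W.mean(0),[np.linalg.norm(W[i]-W[i-1]).round(4) for i in range(4)])
hd=((hsv[...,2]<110)&(hsv[...,1]>110)).astype(np.uint8)*255
c=big(win(hd,560,335,650,400));r=cv2.minAreaRect(c);bx=cv2.boxPoints(r);H=onz("top",bx,.02)
print("handle",r,H.round(4).tolist(),H.mean(0),[np.linalg.norm(H[i]-H[i-1]).round(4) for i in range(4)])
d=W.mean(0)-H.mean(0);print("dist centers",np.linalg.norm(d[:2]),"yaw",np.degrees(np.arctan2(d[1],d[0])))
# popper
pc=((hsv[...,1]>70)&(hsv[...,0]<25)&(hsv[...,2]>60)).astype(np.uint8)*255
c=big(win(pc,260,335,325,375));m=cv2.moments(c);p=[m['m10']/m['m00'],m['m01']/m['m00']];print("popper",p,cv2.minAreaRect(c),onz("top",[p],.017))
# rack
c=big(win(((hsv[...,1]>90)&(hsv[...,0]<25)).astype(np.uint8)*255,375,215,435,405));print("rackwood",cv2.boxPoints(cv2.minAreaRect(c)).tolist(),onz("top",cv2.boxPoints(cv2.minAreaRect(c)),.01).round(3).tolist())
b=cv2.imread("pics/side0.png")
A=cv2.resize(im[180:260,140:225],None,fx=4.7,fy=4.7,interpolation=cv2.INTER_CUBIC)
B=cv2.resize(b[125:200,165:240],None,fx=5,fy=5,interpolation=cv2.INTER_CUBIC)
C=cv2.resize(im[190:255,325:410],None,fx=4,fy=4,interpolation=cv2.INTER_CUBIC)
o=np.zeros((600,800,3),np.uint8);
o[:376,:400]=A[:376,:400];o[:375,400:775]=B[:375,:375];o[376:600,:340]=C[:224,:340];cv2.imwrite("pics/crop1.png",o)
print(get_obs())
```

```text
frame ((354.29010009765625, 217.00259399414062), (36.062767028808594, 22.74617576599121), 30.256441116333008) [[0.4547, -0.2095, 0.014], [0.5101, -0.2445, 0.014], [0.4564, -0.3297, 0.014], [0.4017, -0.2944, 0.014]] [ 0.45573199 -0.2695378   0.014     ] [np.float64(0.1001), np.float64(0.0655), np.float64(0.1006), np.float64(0.0651)]
handle ((387.07781982421875, 236.22926330566406), (38.078758239746094, 5.147008895874023), 30.068586349487305) [[0.4207, -0.3085, 0.02], [0.433, -0.3164, 0.02], [0.3781, -0.4046, 0.02], [0.366, -0.3967, 0.02]] [ 0.39946428 -0.35653935  0.02      ] [np.float64(0.1038), np.float64(0.0146), np.float64(0.1039), np.float64(0.0145)]
dist centers 0.10361141248593497 yaw 57.107483003013776
popper [188.0283687943262, 226.25531914893617] ((188.4000244140625, 225.8000030517578), (3.5777084827423096, 9.838699340820312), 63.43495178222656) [[0.43826285 0.20146404 0.017     ]]
rackwood [[246.5899658203125, 150.04188537597656], [264.027587890625, 148.9347381591797], [270.56109619140625, 251.83738708496094], [253.12347412109375, 252.9445343017578]] [[0.658, 0.032, 0.01], [0.66, -0.019, 0.01], [0.362, -0.031, 0.01], [0.36, 0.018, 0.01]]
{'time': 0.1, 'q': array([7.27078586e+01, 5.00670361e+00, 1.00380935e+01, 9.50983844e+01,
       3.72200908e-04, 9.00004168e+01]), 'qd': array([ 0.01422888, -0.01641296,  0.21089112, -0.05743019, -0.06864565,
       -0.05188287]), 'joint_efforts': array([ 1.06749158e-03, -5.21560585e+01,  4.65651655e+01,  1.60235079e-02,
        4.63880906e-05,  2.63646632e-05]), 'ee_pos': array([0.16342177, 0.52494669, 0.23065784]), 'tcp_rot': array([-1.79933005e+02, -3.71713306e-04,  1.62707441e+02]), 'wrist_force': array([ 0.24085959,  0.60945545, -0.12966259]), 'torque': array([0.06052048, 0.00845591, 0.00052154]), 'grasp_force': 0.0, 'opening': 0.08562919907465334}
```

View pics/crop1.png

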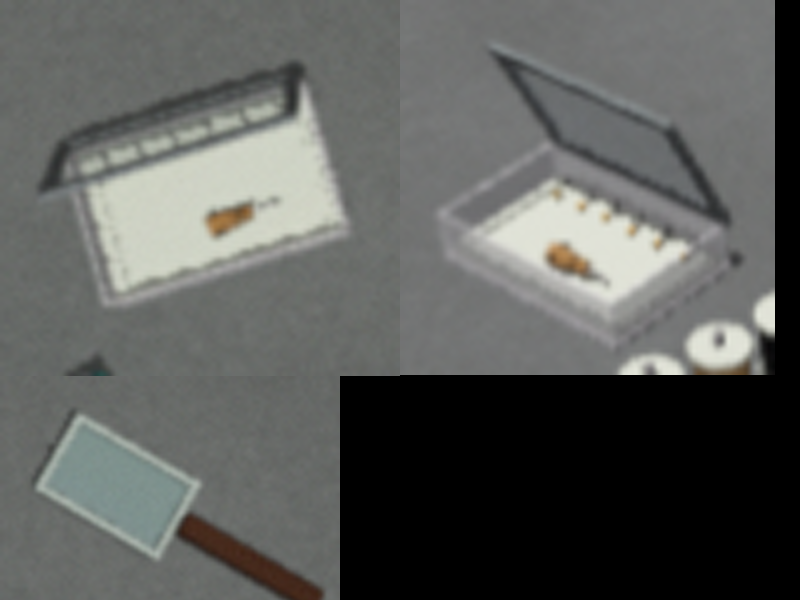

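Run:
```python
from h import *
T=lambda x,y:[x/4.7+140,y/4.7+180]; S=lambda x,y:[(x-400)/5+165,y/5+125]
near=onz("top",[T(108,303),T(348,232)],.034);print("near rim",near,np.linalg.norm(near[0]-near[1]))
print("freeL",tri(T(43,188),"top",S(490,45),"side"));print("freeR",tri(T(297,118),"top",S(670,125),"side"))
print("hingeR",tri(T(302,70),"top",S(728,222),"side"));
print("near L",tri(T(108,303),"top",S(440,213),"side"), "nearR",tri(T(348,232),"top",S(615,310),"side"))
print("popper",tri([188.0,226.3],"top",S(568,259),"side"))
d=near[0]-near[1];d/=np.linalg.norm(d);n=np.array([d[1],-d[0],0]);print("long dir deg",np.degrees(np.arctan2(d[1],d[0])),"case x",n, "centre",near.mean(0)+.05*n,"hinge",near.mean(0)+.1*n)
```

```text
near rim [[0.38755273 0.2683803  0.034     ]
 [0.42688165 0.12569769 0.034     ]] 0.14800368577116857
freeL (array([0.4481459 , 0.28504125, 0.12222987]), np.float64(0.00043870524257249406))
freeR (array([0.48707443, 0.14255634, 0.1235258 ]), np.float64(0.0060400477565493915))
hingeR (array([0.52620704, 0.15208648, 0.03435328]), np.float64(0.0035194034040411178))
near L (array([0.38968415, 0.26788117, 0.0324893 ]), np.float64(0.004480972113556195)) nearR (array([0.43063473, 0.12477145, 0.02873619]), np.float64(0.007418645550503108))
popper (array([0.4404977 , 0.20090855, 0.0151332 ]), np.float64(0.004826796104824874))
long dir deg 105.41029625905797 case x [0.96404767 0.26572936 0.        ] centre [0.45541957 0.21032546 0.034     ] hinge [0.50362195 0.22361193 0.034     ]
```

Measured points agree with the given sizes. The case yaw is 15.4° with its centre at (0.4555, 0.210). The lid is at about 1.17 rad with its free edge at z = 0.123, and the popper is at (0.4395, 0.2012). Magnifier A is at (0.456, -0.2695) with yaw 57°. The lid's outer face points away from the robot, so I'll shut the fingers, come down just behind the free edge, and sweep down and towards the robot.

Careful with the scale: shifts go in shares of 75 cm and turns go in shares of 4 rad. That gives: 31.7 cm / 75 = 0.4227, -30.8 cm / 75 = -0.4107, -1 rad / 4 = -0.25.

Request:
servo_tool --pt "0.04 -0.04 0 -0.025" --pt "0.08 -0.08 0 -0.05" --pt "0.12 -0.12 0 -0.075" --pt "0.16 -0.16 0 -0.1" --pt "0.2 -0.2 0 -0.125" --pt "0.24 -0.24 0 -0.15" --pt "0.28 -0.28 0 -0.175" --pt "0.32 -0.32 0 -0.2" --pt "0.36 -0.36 0 -0.225" --pt "0.4 -0.4 0 -0.25" --pt "0.4227 -0.4107 0 -0.25" --pt "0.4227 -0.4107 -0.04 -0.25" --pt "0.4227 -0.4107 -0.08 -0.25" --pt "0.4227 -0.4107 -0.0933 -0.25" --pt "0.4227 -0.4107 -0.0933 -0.25" --claw 1 --force 60

```text
time: 1.35
ee_pos: [0.4791, 0.2164, 0.1584]
tcp_rot: [-179.7, 0.0, 105.4]
wrist_force: [0.6, 0.2, -0.4]
opening: -0.0002
grasp_force: 0.0
```

To row units: -11.6 cm / 75 = -0.1547, -7.5 cm / 75 = -0.1.

Request:
servo_tool --pt "0 0 -0.0133 0" --pt "0 0 -0.0267 0" --pt "0 0 -0.04 0" --pt "0 0 -0.0533 0" --pt "0 0 -0.0667 0" --pt "0 0 -0.08 0" --pt "-0.0067 -0.0017 -0.09 0" --pt "-0.0133 -0.0036 -0.1 0" --pt "-0.02 -0.0053 -0.11 0" --pt "-0.0267 -0.0071 -0.12 0" --pt "-0.0333 -0.0089 -0.1267 0" --pt "-0.04 -0.0107 -0.1333 0" --pt "-0.0467 -0.0124 -0.14 0" --pt "-0.0533 -0.0141 -0.1467 0" --pt "-0.0667 -0.0177 -0.1507 0" --pt "-0.0667 -0.0177 -0.1547 0" --pt "-0.0667 -0.0177 -0.1547 0"

```text
time: 2.77
ee_pos: [0.43, 0.2037, 0.0447]
tcp_rot: [-180.0, 0.0, 105.4]
wrist_force: [-1.0, -0.1, -0.4]
opening: -0.0001
grasp_force: 0.0
```

To row units: -0.75 cm / 75 = -0.01, -0.7 cm / 75 = -0.0093.

Request:
servo_tool --pt "0 0 -0.0027 0" --pt "0 0 -0.0053 0" --pt "0 0 -0.0067 0" --pt "0 0 -0.008 0" --pt "0 0 -0.0093 0" --pt "0 0 -0.01 0" --pt "0 0 -0.01 0" --pt "0 0 -0.01 0"

```text
time: 3.43
ee_pos: [0.4306, 0.2039, 0.038]
tcp_rot: [180.0, -0.0, 105.4]
wrist_force: [-0.1, -0.7, 2.8]
opening: -0.0003
grasp_force: 1.3
```

Run:
```python
from h import *
b=snap("side","pics/side1.png");a=snap("top","pics/top1.png");print(get_obs()["wrist_force"],get_obs()["ee_pos"])
B=cv2.resize(b[110:210,160:260],(390,390),interpolation=cv2.INTER_CUBIC);A=cv2.resize(a[170:270,130:230],(390,390),interpolation=cv2.INTER_CUBIC)
cv2.imwrite("pics/crop2.png",np.hstack([A,B]))
```

```text
[ 0.06291801 -0.54803599  3.49879871] [0.43064526 0.20389749 0.03798393]
```

View pics/crop2.png

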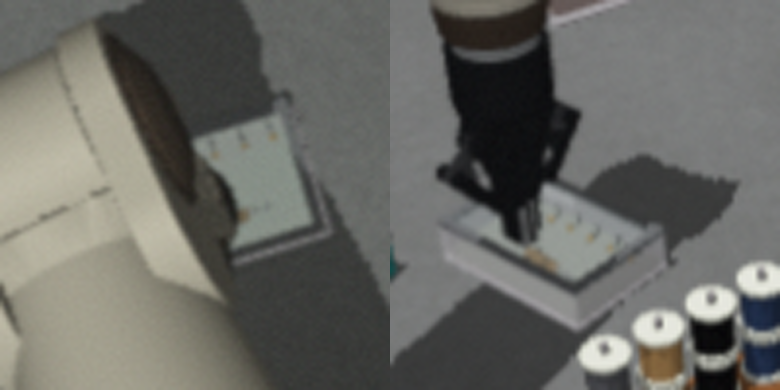

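The lid lies flat under the fingertip at z = 0.038, with the popper visible through it. I'll press slightly more, then lift and travel to the magnifier.

To row units: 21 cm / 75 = 0.28, 18 cm / 75 = 0.24.

Request:
servo_tool --pt "0 0 -0.002 0" --pt "0 0 -0.004 0" --pt "0 0 -0.004 0" --pt "0 0 -0.004 0" --pt "0 0 0 0" --pt "0 0 0.0133 0" --pt "0 0 0.04 0" --pt "0 0 0.08 0" --pt "0 0 0.12 0" --pt "0 0 0.16 0" --pt "0 0 0.2 0" --pt "0 0 0.24 0" --pt "0 0 0.28 0"

```text
time: 4.62
ee_pos: [0.4301, 0.2037, 0.2495]
tcp_rot: [-180.0, 0.0, 105.4]
wrist_force: [1.0, -0.1, 0.5]
opening: -0.0
grasp_force: 0.0
```

To row units: -54 cm / 75 = -0.72, -51 cm / 75 = -0.68, -0.84 rad / 4 = -0.21.

Request:
servo_tool --pt "0 -0.04 0 -0.0125" --pt "0 -0.08 0 -0.025" --pt "0 -0.12 0 -0.0375" --pt "0 -0.16 0 -0.05" --pt "0 -0.2 0 -0.0625" --pt "0 -0.24 0 -0.075" --pt "0 -0.28 0 -0.0875" --pt "-0.0067 -0.32 0 -0.1" --pt "-0.0067 -0.36 0 -0.1125" --pt "-0.0067 -0.4 0 -0.125" --pt "-0.0133 -0.44 0 -0.1375" --pt "-0.0133 -0.48 0 -0.15" --pt "-0.0133 -0.52 0 -0.1625" --pt "-0.0133 -0.56 0 -0.175" --pt "-0.0133 -0.6 0 -0.1875" --pt "-0.0133 -0.64 0 -0.2" --pt "-0.02 -0.68 0 -0.21" --pt "-0.024 -0.72 0 -0.21" --pt "-0.024 -0.72 0 -0.21" --pt "-0.024 -0.72 0 -0.21" --claw 0

```text
time: 6.28
ee_pos: [0.4119, -0.3372, 0.2472]
tcp_rot: [-179.9, -0.0, 57.2]
wrist_force: [0.2, -0.2, 0.5]
opening: 0.0852
grasp_force: 0.0
```

Run:
```python
from h import *
b=snap("side","pics/side2.png");a=snap("top","pics/top2.png");o=get_obs();print(o["time"],o["ee_pos"],o["tcp_rot"],o["opening"])
# lid: check dark edge heights by side view
B=cv2.resize(b[90:384,140:420],(420,441),interpolation=cv2.INTER_CUBIC);A=cv2.resize(a[180:260,140:225],(378,356),interpolation=cv2.INTER_CUBIC)
c=np.zeros((441,798,3),np.uint8);c[:,:420]=B;c[:356,420:]=A;cv2.imwrite("pics/crop3.png",c)
```

```text
6.3833 [ 0.41243191 -0.33569996  0.24781447] [-1.79969999e+02 -1.81347069e-02  5.72801225e+01] 0.08577407087420683
```

View pics/crop3.png

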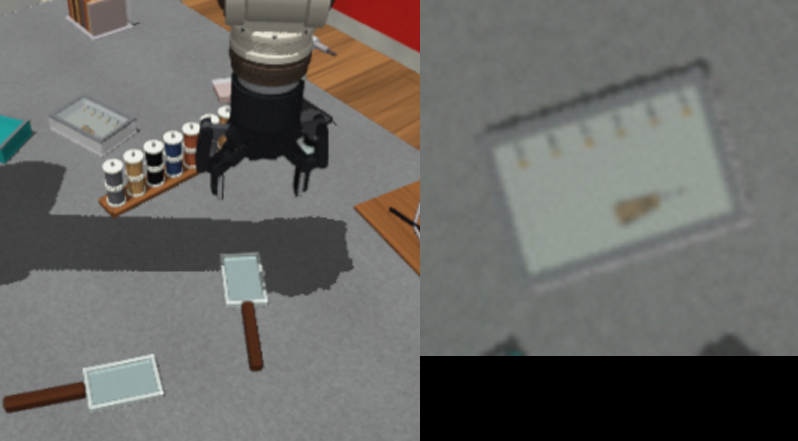

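The lid is shut and magnifier A is undisturbed below the open gripper. Going down to grip.

Request:
servo_tool --pt "0 0 -0.04 0" --pt "0 0 -0.08 0" --pt "0 0 -0.12 0" --pt "0 0 -0.16 0" --pt "0 0 -0.2 0" --pt "0 0 -0.24 0" --pt "0 0 -0.2667 0" --pt "0 0 -0.2933 0" --pt "0 0 -0.3067 0" --pt "0 0 -0.3173 0" --pt "0 0 -0.324 0" --pt "0 0 -0.324 0" --pt "0 0 -0.324 0"

```text
time: 7.47
ee_pos: [0.4129, -0.3363, 0.0057]
tcp_rot: [179.9, 0.0, 57.3]
wrist_force: [0.1, 0.4, 0.8]
opening: 0.085
grasp_force: 0.0
```

Request:
servo_tool --pt "0 0 0 0" --pt "0 0 0 0" --pt "0 0 0 0" --pt "0 0 0 0" --pt "0 0 0 0" --pt "0 0 0 0" --pt "0 0 0 0" --pt "0 0 0 0" --pt "0 0 0 0" --pt "0 0 0 0" --pt "0 0 0 0" --pt "0 0 0 0" --claw 1 --force 80

```text
time: 8.47
ee_pos: [0.4127, -0.3364, 0.0054]
tcp_rot: [179.9, 0.0, 57.3]
wrist_force: [-0.7, 0.4, 5.8]
opening: 0.0156
grasp_force: 80.2
```

To row units: 18 cm / 75 = 0.24, 16 cm / 75 = 0.2133.

Request:
servo_tool --pt "0 0 0.004 0" --pt "0 0 0.0093 0" --pt "0 0 0.016 0" --pt "0 0 0.0267 0" --pt "0 0 0.04 0" --pt "0 0 0.06 0" --pt "0 0 0.08 0" --pt "0 0 0.1067 0" --pt "0 0 0.1333 0" --pt "0 0 0.16 0" --pt "0 0 0.1867 0" --pt "0 0 0.2133 0" --pt "0 0 0.24 0" --pt "0 0 0.24 0" --pt "0 0 0.24 0"

```text
time: 9.72
ee_pos: [0.4129, -0.3365, 0.1863]
tcp_rot: [179.8, 0.0, 57.3]
wrist_force: [-0.2, 0.4, -2.3]
opening: 0.0157
grasp_force: 79.5
```

Run:
```python
from h import *
b=snap("side","pics/side3.png");a=snap("top","pics/top3.png");o=get_obs();print(o["time"],o["ee_pos"],o["tcp_rot"],o["opening"],o["grasp_force"],o["wrist_force"])
B=cv2.resize(b[90:384,180:440],(400,452),interpolation=cv2.INTER_CUBIC);A=cv2.resize(a[150:290,290:430],(400,400),interpolation=cv2.INTER_CUBIC)
c=np.zeros((452,800,3),np.uint8);c[:,:400]=B;c[:400,400:]=A;cv2.imwrite("pics/crop4.png",c)
```

```text
9.8167 [ 0.41227804 -0.33599554  0.18413716] [-1.79953966e+02 -4.90586815e-03  5.72861803e+01] 0.01595832354513566 79.46120381355286 [-0.50341339  0.27191165 -1.80706117]
```

View pics/crop4.png

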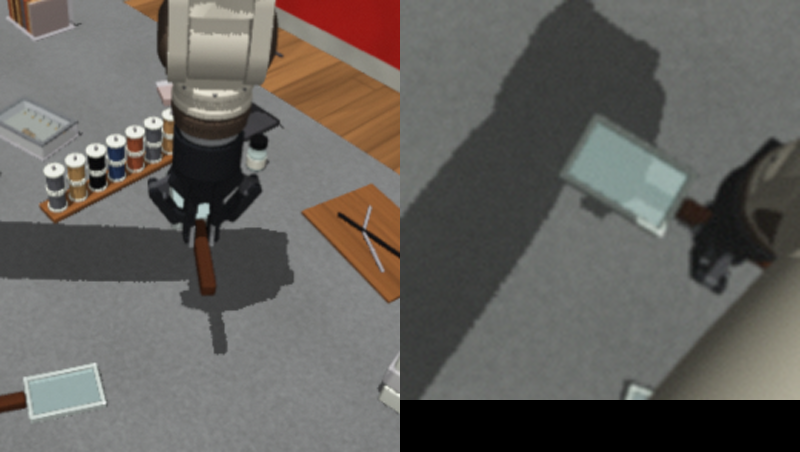

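To row units: 46 cm / 75 = 0.6133, 2.3 cm / 75 = 0.0307, 0.843 rad / 4 = 0.2108.

Request:
servo_tool --pt "0.0027 0.0267 0 0.01" --pt "0.0067 0.06 0 0.02" --pt "0.0093 0.0933 0 0.03" --pt "0.0133 0.1267 0 0.0425" --pt "0.016 0.16 0 0.0525" --pt "0.02 0.1933 0 0.065" --pt "0.024 0.2267 0 0.075" --pt "0.0267 0.26 0 0.0875" --pt "0.0307 0.2933 0 0.1" --pt "0.0347 0.3267 0 0.1125" --pt "0.0373 0.36 0 0.125" --pt "0.0413 0.3933 0 0.1375" --pt "0.0453 0.4267 0 0.15" --pt "0.048 0.46 0 0.1625" --pt "0.052 0.4933 0 0.175" --pt "0.056 0.5267 0 0.185" --pt "0.06 0.56 0 0.195" --pt "0.0627 0.5867 0 0.205" --pt "0.064 0.6133 0 0.2108" --pt "0.064 0.6133 0 0.2108"

```text
time: 11.48
ee_pos: [0.46, 0.1263, 0.1832]
tcp_rot: [-179.9, -0.0, 105.8]
wrist_force: [0.5, 1.0, -2.4]
opening: 0.0159
grasp_force: 79.3
```

Request:
servo_tool --pt "0 0 -0.0133 0" --pt "0 0 -0.0267 0" --pt "0 0 -0.04 0" --pt "0 0 -0.0533 0" --pt "0 0 -0.0667 0" --pt "0 0 -0.08 0" --pt "0 0 -0.0933 0" --pt "0 0 -0.1067 0" --pt "0 0 -0.12 0" --pt "0 0 -0.12 0" --pt "0 0 -0.12 0" --pt "0 0 -0.12 0"

```text
time: 12.48
ee_pos: [0.4607, 0.1239, 0.0952]
tcp_rot: [180.0, 0.0, 105.6]
wrist_force: [0.1, -0.8, -1.4]
opening: 0.0161
grasp_force: 79.3
```

Run:
```python
from h import *
b=snap("side","pics/side4.png");a=snap("top","pics/top4.png");o=get_obs();print(o["time"],o["ee_pos"],o["tcp_rot"],o["opening"],o["grasp_force"],o["wrist_force"])
B=cv2.resize(b[100:220,150:270],(400,400),interpolation=cv2.INTER_CUBIC);A=cv2.resize(a[150:270,130:250],(400,400),interpolation=cv2.INTER_CUBIC)
cv2.imwrite("pics/crop5.png",np.hstack([A,B]))
```

```text
12.5833 [0.46085946 0.12395678 0.09546161] [1.79938619e+02 1.72642120e-03 1.05586537e+02] 0.01563813933748987 79.331134557724 [-0.56625625  0.2714555  -1.51319889]
```

View pics/crop5.png

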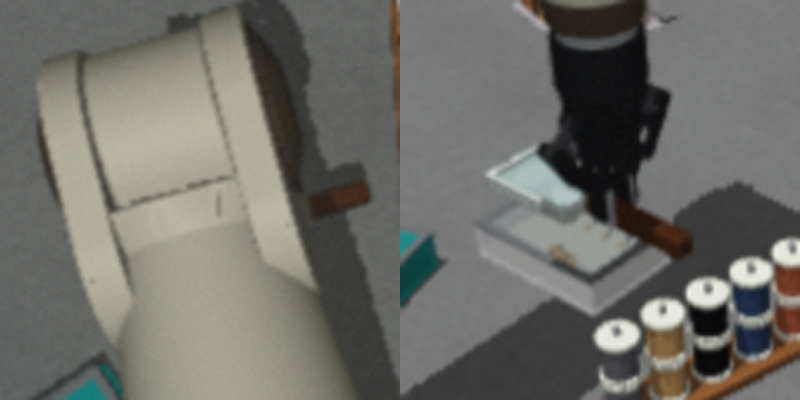

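Run:
```python
from h import *
b=cv2.imread("pics/side4.png")
B=cv2.resize(b[140:190,170:240],(798,570),interpolation=cv2.INTER_CUBIC);cv2.imwrite("pics/crop6.png",B)
g=np.array([.4608,.1240]);z0=.0955-.0054;th=np.radians(105.4)
ex=np.array([np.cos(th),np.sin(th),0]);ey=np.array([-ex[1],ex[0],0])
for tilt in(-.1,0,.1):   # + = lens down
    e=ex*np.cos(tilt)-np.array([0,0,np.sin(tilt)]);n=np.cross(e,ey)
    G=np.array([*g,z0+.01])
    P=[G+e*(x+.08)+ey*y+n*(z-.01) for x,y,z in((50,32,14),(-50,32,14),(-50,32,0),(50,-32,14),(-160,9,20),(-160,-9,20),(-160,9,0)) for x,y,z in[(x/1e3,y/1e3,z/1e3)]]
    print(tilt,((proj("side",P)-[170,140])*11.4).round(0).tolist())
```

```text
-0.1 [[45.0, 88.0], [318.0, 258.0], [321.0, 303.0], [231.0, -18.0], [716.0, 398.0], [767.0, 362.0], [714.0, 462.0]]
0 [[50.0, 129.0], [318.0, 267.0], [324.0, 314.0], [234.0, 23.0], [712.0, 369.0], [764.0, 334.0], [717.0, 438.0]]
0.1 [[58.0, 172.0], [319.0, 277.0], [329.0, 326.0], [241.0, 65.0], [705.0, 339.0], [758.0, 304.0], [717.0, 411.0]]
```

View pics/crop6.png

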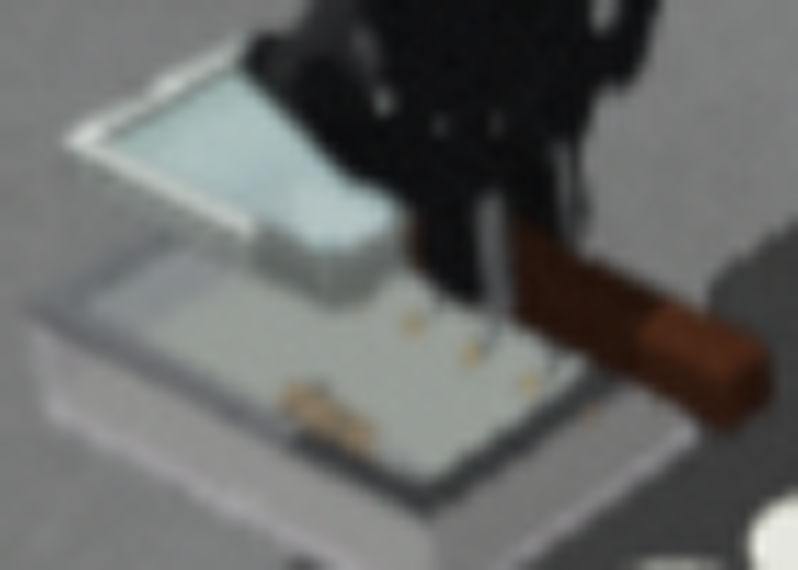

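Side crop (crop6 pixels): frame corners at (65,137) and (325,250) and handle end at (768,350) match the level prediction within about 1 original pixel. The magnifier is level and centred, so I'll lower it 3.6 cm.

To row units: -3.6 cm / 75 = -0.048, -3.4 cm / 75 = -0.0453.

Request:
servo_tool --pt "0 0 -0.0067 0" --pt "0 0 -0.0133 0" --pt "0 0 -0.02 0" --pt "0 0 -0.0267 0" --pt "0 0 -0.032 0" --pt "0 0 -0.0373 0" --pt "0 0 -0.0413 0" --pt "0 0 -0.0453 0" --pt "0 0 -0.048 0" --pt "0 0 -0.048 0" --pt "0 0 -0.048 0" --pt "0 0 -0.048 0" --pt "0 0 -0.048 0" --pt "0 0 -0.048 0"

```text
time: 13.75
ee_pos: [0.4606, 0.1239, 0.059]
tcp_rot: [180.0, -0.0, 105.6]
wrist_force: [-0.2, -0.6, -1.6]
opening: 0.0164
grasp_force: 79.3
```

Run:
```python
from h import *
b=snap("side","pics/side5.png");o=get_obs();print(o["time"],o["ee_pos"],o["tcp_rot"],o["grasp_force"],o["wrist_force"])
B=cv2.resize(b[140:190,170:240],(798,570),interpolation=cv2.INTER_CUBIC);cv2.imwrite("pics/crop7.png",B)
g=o["ee_pos"][:2];z0=o["ee_pos"][2]-.0054;th=np.radians(105.4)
e=np.array([np.cos(th),np.sin(th),0]);ey=np.array([-e[1],e[0],0]);G=np.array([*g,z0]);Z=np.array([0,0,1])
P=[G+e*(x+80)/1e3+ey*y/1e3+Z*z/1e3 for x,y,z in((50,32,14),(-50,32,14),(-50,32,0),(-160,9,20),(-160,-9,20),(-160,9,0))]
print(((proj("side",P)-[170,140])*11.4).round(0).tolist(), G+e*.08)
```

```text
13.8 [0.46056744 0.12386827 0.05893337] [1.79986819e+02 1.47368450e-04 1.05584878e+02] 79.331134557724 [-0.04371195  1.1244026  -1.6799931 ]
[[69.0, 247.0], [334.0, 389.0], [340.0, 434.0], [720.0, 494.0], [771.0, 458.0], [725.0, 560.0]] [0.43932295 0.2009959  0.05353337]
```

View pics/crop7.png

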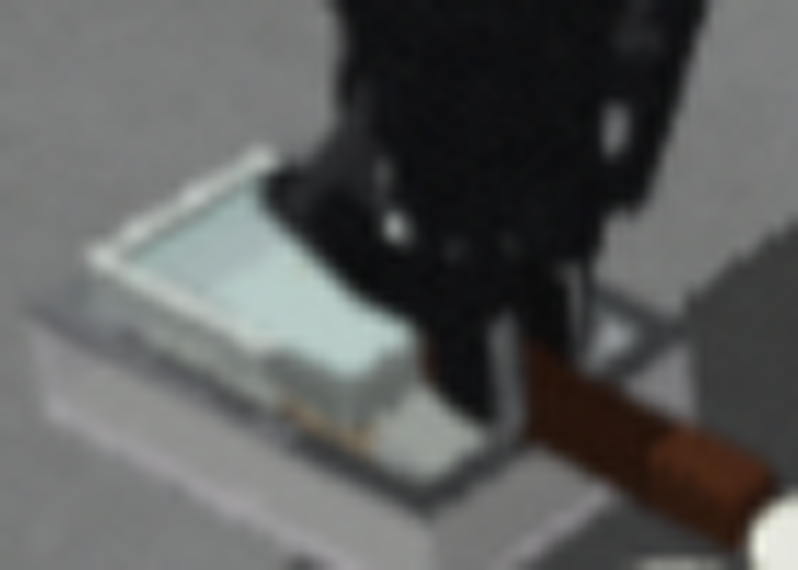

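The view shows the magnifier hovering level over the shut lid. The far-left frame corner is at (88,257) against a predicted (69,247), an error of 3–4 mm. The grip is steady and nothing is touching, so I'm handing in.

```bash
python3 -c "
from workcell import *
print(job_done())"
```

```text
the job is handed in; nothing more can be done
None
```

I shut the lid, carried the far magnifier over the rack without touching it, and handed in at 13.8 s with it held level about 15 mm above the lid and its lens centre within about 4 mm of the popper by my measurements; no verdict was returned.

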